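# Set the games-table score counter

### The job

The score is four: with light fingertip pressure, roll the rubber wheel of the score counter until the four-spot number sits in the middle of its window. Then take the lock pin from its little wooden stand and press it gently, fully home, in the hole in the counter's top so that the score is locked; let go of it and leave the other things on the table where they are.

Things in the scene. Friction and masses are not known exactly. Their poses are not given: they have to be found in the camera images.
- drum (a joint): angle (rad) of the counter's level drum, axle along the counter's y. n spots (dice patterns, 1 to 6) are centred in the window at (n-1) x 1.047: four at 3.142. Grows as the top of the wheel is pushed toward the counter's +x; starts at 1.2 to 2.4. Stops at -0.3 and 5.5. Stays where left; friction 0.2 N m (3.6 N at the rim).
- counter: score counter, fixed: wooden box 140 (x) x 144 (y) mm, flat top 110 mm above the table. Seen from the robot: the rim of the rubber wheel stands out of the top on the right, framed window in the middle, round pin hole on the left; all turn on or serve one drum inside. Origin: centre of the underside, z up, x away from the robot at yaw 0.
- tyre_top (a point): nominal top of the rubber wheel (radius 56, width 35 mm), mid-width, 12 mm above the box top. The real rim stands up to 4 mm higher or lower than this mark, so feel for it. The axle is sprung: the wheel sinks 1 mm per 5 N, at most 8 mm. Roll it with 6 to 9 N of press; with less a finger slips, over 14 N harms it. Slot 84 (x) x 41 mm.
- window (a point): centre of the window, 34 (x) x 44 (y) mm, in the plane of the box top. The number shows a few mm below.
- pin_hole (a point): centre of the mouth of the pin hole, in the box top: diameter 12 mm, chamfered, through the 6 mm top, z up. Right below, the drum has a 13 mm wide notch for each number. The pin goes home only if a notch is within about 0.1 rad of the hole: its tapered foot then draws the drum straight; otherwise it stands proud on a tooth.
- pin: loose lock pin, 60 g, upright: aluminium head 24 mm in diameter, 28 tall, on a steel shaft 10 mm in diameter, 24 long, the lowest 7 mm tapering to 4. Origin: centre of the head's underside, z up. Starts in the stand, head resting on its top, 30 mm above the table. Fully home the head sits on the box top. Press down with no more than 15 N.
- stand: wooden block fixed to the table, 60 x 60 x 30 mm, with a 14 mm through hole in its middle that holds the pin. Origin: centre of its underside.
- seed_board: wooden seed-game board with two rows of six hollows, 130 x 450 mm, 16 high, bystander, loose; origin at its underside
- tambourine: wooden tambourine, 190 mm across, 36 high, with a 100 mm handle, bystander, loose; origin at its underside
- camera: compact camera, 30 x 100 x 60 mm, bystander, loose; origin at its underside
- mug: white mug, 80 mm across, 90 high, bystander, loose; origin at its underside
- seed_bowl: shallow wooden bowl, 110 mm across, 40 high, bystander, loose; origin at its underside
- pawn: wooden game pawn, 32 mm across, 55 high, bystander, loose; origin at its underside
- peg_board: wooden peg-game board, 140 x 120 x 26 mm, bystander, loose; origin at its underside

How it is judged:
On the way, in this order (a step that is already met when the one before it is completed fails the run):
1. four spots stand in the middle of the window, with the pin not in the counter and nothing touching the drum (value of joint drum between 3.02159 and 3.26159 rad and contact force between anything else and drum below 0.1 N and distance between pin and pin_hole above 0.05 m), for 0.2 s.
2. the pin is fully home in the counter's hole (horizontal distance between pin and pin_hole below 0.003 m and z of pin in the frame of pin_hole below 0.003 m and angle between pin's own z axis and vertical below 0.1 rad), for 0.2 s.
At the end, for the whole second after the job is handed in: four spots in the window (drum within 0.12 rad of 3.142), the pin upright (within 0.1 rad) in the counter's hole, within 3 mm of its centre, head no more than 3 mm above the box top, released and at rest (all of step 2 and value of joint drum between 3.02159 and 3.26159 rad and linear speed of pin below 0.02 m/s and contact force between the fingers and pin below 0.1 N); the robot touches nothing.
It fails at once if the drum is pressed by the robot with more than 14 N (contact force between any of the fingers, the arm and drum above 14 N).
It fails at once if the pin is pressed against the counter (squeeze on the sides counted) with more than 40 N (contact force between pin and counter above 40 N).
It fails at once if a bystander is pushed more than 25 mm (distance of any of seed_board, tambourine, camera, mug, seed_bowl, pawn, peg_board from where it was at the start of the episode above 0.025 m).
It also fails if it takes over 67 s, if anything falls off the work surface, if the arm or the gripper's body presses on something with over 40 N, if the wrist force passes 120 N, or if a joint passes its speed limit or range.

### The arm

A 7-joint arm with a two-finger parallel gripper is mounted at the origin on the work surface. World frame = base frame: x ahead of the robot, y to its left, z up, the work surface at z = 0. Lengths are in m, angles in rad, forces in N, time in s.
With the tool pointing down it reaches from about 0.425 to 0.925 m from the base axis. Payload 6.8 kg.
Tool frame: the origin (TCP) lies on the front face of the gripper's body, between the roots of the fingers; the fingertips stand 73 mm ahead of it and the grasp point (between the pads) lies 54 mm ahead of it (env.nose_length is the distance from the TCP to the fingertips, in m); z points along the fingers, y is the direction in which the jaws open and shut (so a half turn about z gives the same grasp; the last joint's range is limited). The gripper opens to 85 mm and grips with 20 to 120 N. Pads are 22 mm wide; open, the fingers measure 114 mm over their backs; the gripper's body (76 mm by 85 mm) begins 54 mm behind the grasp point. The pads swing forward as they close: fully open they stand 13 mm farther back than shut.
Start: joints at [1.032, 0.477, 0.022, 1.555, -0.011, 1.109, -0.083], TCP at [0.282, -0.613, 0.304] pointing down, gripper open.
Joint ranges: [-2.96, 2.96], [-0.34, 2.1], [-1.41, 1.46], [0.24, 2.44], [-1.37, 4.51], [0.17, 1.92], [-2.96, 2.96]. Speed limits (rad/s): [2.39, 2.39, 3.14, 3.14, 3.14, 3.14, 3.14].

### API

Orientations are given as a unit quaternion [w, x, y, z].
In Python, from cell import env, kin, camera, calibration, job gives the robot as it stands. The module is installed in compiled form; this text tells all that it offers. Calls block until the motion is done:
- env.reach(position, orientation): joint-space move of the TCP to a pose.
- env.movel(position, velocity=0.15, rot=None, stop_force=None): straight line of the TCP; rot=None keeps the orientation; velocity is the mean speed in m/s. With stop_force (N) it stops when the force on the tool has changed by that much, and returns True; else False.
- env.goto_joints(angles): joint-space move.
- env.grip(opening, f_grip=None): finger opening in m; f_grip is the grip in N (None keeps the last); returns when the fingers have stopped.
- env.dwell(seconds).
- kin.inverse_kinematics(position, orientation): joint angles nearest the present ones, or None.
- env.get_state(): the state.
- camera(name): name is "scene" or "side" or "wrist"; returns (picture, depth): 400x640x3 uint8, blue, green, red; 400x640 float32, m along the optical axis (not along the pixel's ray), 0 where there is no reading.
- calibration(name): a dict with "fx", "fy", "cx", "cy" (pixels), "rvec" (rotation vector, rad) and "tvec" (3), from world to camera coordinates, as OpenCV has them. Camera axes: x right, y down, z forward; pixel columns grow to the right and rows downward; lengths in m; the calibration is good to about 2 mm. The wrist camera is an equidistant fisheye: a pixel r from the principal point sees the ray r / f radians off the axis. A picture is of the moment at which its call begins: read the wrist's pose just before it. calibration takes no time and is no camera call; for the wrist camera it gives the pose at the moment of the call.
A pose or a line that the arm cannot do raises env.PlanningError and nothing moves.
- job.job_done(): hands the job in, once; it reports no verdict.
The state is a dict: "time": time; "qpos": joint angles; "joint_velocities": joint speeds; "joint_torque": joint torques, N m; "tcp_pos": TCP position; "orientation": TCP orientation; "force": force on the tool from outside, world axes, zero at the start; "torque": the same for the moment, N m; "opening": finger opening in m.
Only numpy, scipy, OpenCV 4.12 (cv2) and the standard library are available. Lean on these libraries where they do the work, as an engineer would, in place of code of your own. Each camera call takes 0.05 s, during which the arm holds its last target. There are 200 camera calls.

## Working session

There is one attempt and no reset: what is moved stays moved. The work goes in short steps, each a Python script; the robot and the scene stay as the last script left them, time stands still between calls to the robot, and variables do not carry over. Pictures are saved under pics/ and viewed, about 8 in all and at most 12, crops included, and the job is handed in when it is done.

```bash
mkdir -p pics; cat > h.py <<'E'
import numpy as np, cv2
from cell import env, kin, camera, calibration, job
def cam(n):
    c=calibration(n); p,d=camera(n)
    return p,d,c
def world(c,u,v,d):
    R=cv2.Rodrigues(np.array(c["rvec"],float))[0]; t=np.array(c["tvec"],float).ravel()
    P=np.stack([(u-c["cx"])/c["fx"]*d,(v-c["cy"])/c["fy"]*d,d],-1)
    return (P-t)@R
def plane(c,u,v,z):
    R=cv2.Rodrigues(np.array(c["rvec"],float))[0]; t=np.array(c["tvec"],float).ravel()
    o=-R.T@t; r=R.T@np.array([(u-c["cx"])/c["fx"],(v-c["cy"])/c["fy"],1.])
    return o+r*(z-o[2])/r[2]
E
python3 - <<'E'
from h import *
s=env.get_state(); print(s["time"],s["orientation"],s["opening"])
for n in ("scene","side"):
    p,d,c=cam(n); cv2.imwrite(f"pics/{n}1.png",p); np.savez(f"{n}1.npz",p=p,d=d,**c); print(c)
E
```

```text
0.0 [-8.82823749e-04  9.76889178e-01  2.13744451e-01 -2.53416496e-04] 0.08591499766892813
{'fx': 424.3635007744359, 'fy': 424.3635007744359, 'cx': 313.5612831029082, 'cy': 201.59464364575345, 'rvec': array([ 2.18814952,  0.83050703, -0.36708643]), 'tvec': array([-0.43852443, -0.15779363,  1.74218999])}
{'fx': 516.5118326591253, 'fy': 516.5118326591253, 'cx': 320.0109743426277, 'cy': 196.94406563404434, 'rvec': array([ 2.22672664, -0.1750496 ,  0.09572996]), 'tvec': array([-0.56275013,  0.15211246,  1.78849532])}
```

View pics/scene1.png

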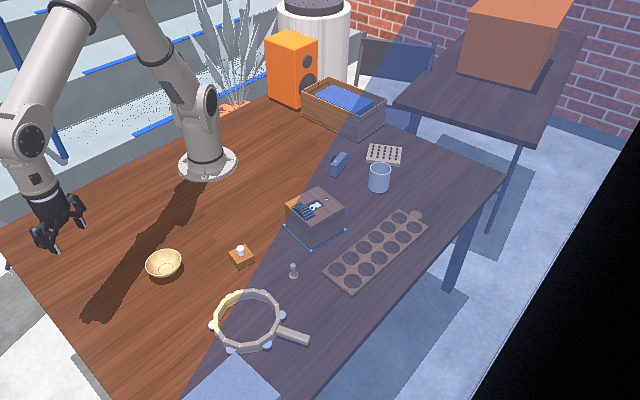

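View pics/side1.png

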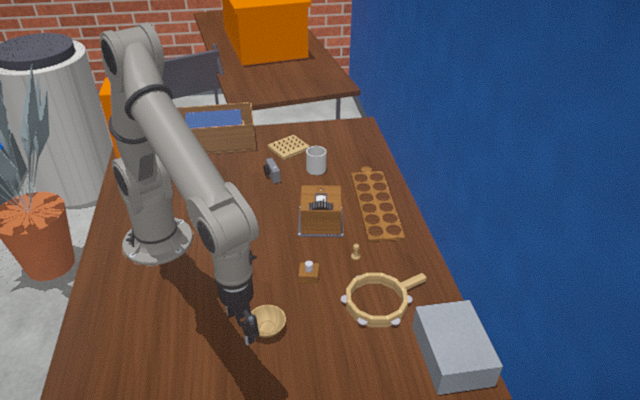

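Scene picture: the counter is around (316,215), with the pin and stand at (240,252) and the pawn at (293,270). Side picture: the counter is at (321,205), and the pin head at (309,266). Next I get rough coordinates, then take a closer look from the wrist.

```bash
python3 - <<'E'
from h import *
f=np.load("side1.npz"); c={k:f[k] for k in("fx","fy","cx","cy","rvec","tvec")}
for n,u,v,z in(("pin",309,265,.058),("top L far",304,186,.11),("top R far",340,186,.11),("near L",301,208,.11),("near R",341,208,.11),("pawn",356,252,.03)):
    print(n,plane(c,u,v,z),world(c,u,v,f["d"][v,u]))
f=np.load("scene1.npz"); c={k:f[k] for k in("fx","fy","cx","cy","rvec","tvec")}
for n,u,v,z in(("pin",240,248,.058),):
    print(n,plane(c,u,v,z))
print({k:v for k,v in calibration("wrist").items()})
from scipy.spatial.transform import Rotation as Ro
R=Ro.from_quat(np.roll(env.get_state()["orientation"],-1)).as_matrix(); print(R)
E
```

```text
pin [ 0.49386619 -0.25191535  0.058     ] [ 0.49415395 -0.24984097  0.05587757]
top L far [0.52578874 0.09250346 0.11      ] [0.5255285  0.0904707  0.11152529]
top R far [0.65414234 0.0730214  0.11      ] [0.65379466 0.07142269 0.11121558]
near L [ 0.49862704 -0.03048579  0.11      ] [ 0.4983025  -0.0331987   0.11221982]
near R [ 0.63361747 -0.05108977  0.11      ] [ 0.6325812  -0.05575133  0.113873  ]
pawn [ 0.65991494 -0.1889898   0.03      ] [ 0.6607897  -0.18574672  0.02678005]
pin [ 0.49615903 -0.24432312  0.058     ]
{'fx': 309.70691628693146, 'fy': 309.70691628693146, 'cx': 318.04566011490635, 'cy': 197.90036220621622, 'rvec': array([-2.40414103,  1.54100072,  0.25530653]), 'tvec': array([-0.67338803, -0.04261292,  0.38010316])}
[[ 9.08624225e-01  4.17613996e-01 -7.53122287e-04]
 [ 4.17614669e-01 -9.08623058e-01  1.45855576e-03]
 [-7.51909761e-05 -1.63979401e-03 -9.99998653e-01]]
```

```bash
cat >> h.py <<'E'
from scipy.spatial.transform import Rotation as Ro
def down(yaw):
    q=(Ro.from_euler("z",yaw)*Ro.from_euler("x",np.pi)).as_quat(); return np.roll(q,1)
def fplane(c,u,v,z):
    R=cv2.Rodrigues(np.array(c["rvec"],float))[0]; t=np.array(c["tvec"],float).ravel()
    dx,dy=u-c["cx"],v-c["cy"]; r=np.hypot(dx,dy)+1e-9; th=r/c["fx"]
    ray=R.T@np.array([np.sin(th)*dx/r,np.sin(th)*dy/r,np.cos(th)]); o=-R.T@t
    return o+ray*(z-o[2])/ray[2]
def fproj(c,P):
    R=cv2.Rodrigues(np.array(c["rvec"],float))[0]; t=np.array(c["tvec"],float).ravel()
    p=R@np.array(P)+t; a=np.hypot(p[0],p[1])+1e-12; th=np.arctan2(a,p[2])
    return c["cx"]+c["fx"]*th*p[0]/a, c["cy"]+c["fx"]*th*p[1]/a
E
python3 - <<'E'
from h import *
s=env.get_state(); c=calibration("wrist")
R=cv2.Rodrigues(c["rvec"])[0]; o=-R.T@c["tvec"]; T=Ro.from_quat(np.roll(s["orientation"],-1)).as_matrix()
off=T.T@(o-s["tcp_pos"]); print("cam in tool",off, "cam z in tool",T.T@R[2])
yaw=-0.152; q=down(yaw)
Rt=(Ro.from_euler("z",yaw)*Ro.from_euler("x",np.pi)).as_matrix()
g=np.array([.578,.02,.38])-Rt@np.array([off[0],off[1],0]); g[2]=.33
print(g,kin.inverse_kinematics(g,q))
env.grip(0.0,30)
env.reach(g,q)
c=calibration("wrist"); p,d=camera("wrist")
cv2.imwrite("pics/w1.png",p); np.savez("w1.npz",p=p,d=d,**c); s=env.get_state(); print(s["time"],s["tcp_pos"],s["opening"],s["force"])
E
```

```text
cam in tool [ 0.0816344  -0.00100222 -0.07006258] cam z in tool [-3.21230881e-01  7.30917333e-04  9.47000627e-01]
[0.49715507 0.03137004 0.33      ] [ 0.20862072  0.19065213 -0.44801819  1.91385075  0.09437472  1.0574265
 -2.00154909]
3.3333 [0.49734451 0.03054454 0.3299175 ] -0.0002966190465531553 [ 0.13379198 -0.22055654  0.5796818 ]
```

View pics/w1.png

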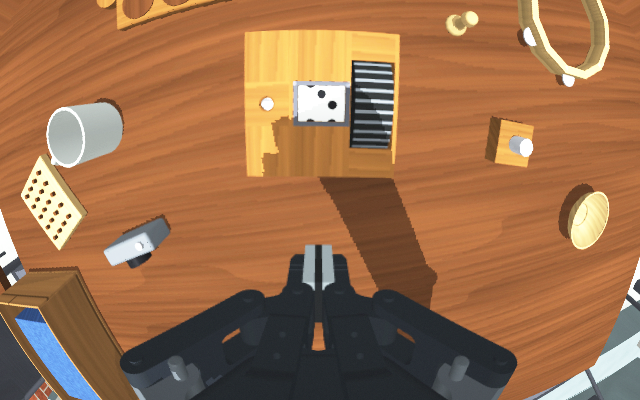

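Wrist picture: hole at (267,103), window centre (321,104), wheel slot (372,104), box-top corners (246,32), (400,34), (248,175), (395,177), pin head (524,147). The fingers are at (318,265), closed.

```bash
python3 - <<'E'
from h import *
f=np.load("w1.npz"); c={k:f[k] for k in("fx","fy","cx","cy","rvec","tvec")}; p=f["p"]
cr=cv2.resize(p[20:190,235:410],None,fx=4,fy=4,interpolation=cv2.INTER_CUBIC); 
cv2.imwrite("pics/w1c.png",cr[:600])
pts={"c1":(246,32),"c2":(400,34),"c3":(248,175),"c4":(395,177),"hole":(267,103),"win":(321,104),"slot":(372,104)}
for k,(u,v) in pts.items(): print(k,fplane(c,u,v,.11))
print("pin",fplane(c,526,147,.058))
hsv=cv2.cvtColor(p,cv2.COLOR_BGR2HSV)
m=((hsv[...,1]<60)&(hsv[...,2]>150)).astype(np.uint8)
n,l,st,ce=cv2.connectedComponentsWithStats(m)
for i in range(1,n):
    if st[i,4]>30: print(st[i],ce[i],f["d"][int(ce[i][1]),int(ce[i][0])])
E
```

```text
c1 [0.65152804 0.07435578 0.11      ]
c2 [ 0.62850889 -0.06713475  0.11      ]
c3 [0.51465699 0.09750447 0.11      ]
c4 [ 0.49053561 -0.04535483  0.11      ]
hole [0.57998026 0.06579442 0.11      ]
win [0.57059393 0.01645996 0.11      ]
slot [ 0.56419704 -0.03064859  0.11      ]
pin [ 0.49104668 -0.24410649  0.058     ]
[532   0  77  79 950] [571.64315789  45.32421053] 0.3395127
[468  13  10  10  72] [472.20833333  17.95833333] 0.29229122
[523  27  14  19 155] [528.72258065  36.74193548] 0.3241973
[354  63  37   4  87] [372.33333333  64.28735632] 0.26793784
[355  70  38   5 101] [373.35643564  71.55445545] 0.26363593
[562  74  13  13 122] [567.77868852  79.78688525] 0.34003922
[355  78  39   5 134] [373.18656716  80.2238806 ] 0.26181394
[ 293   81   57   41 1957] [318.8369954  100.40163516] 0.2838571
[356  88  38   6 129] [375.56589147  90.27906977] 0.26321313
[261  98  13  13 122] [266.93442623 103.42622951] 0.28290707
[356  99  38   5 124] [376.87903226 100.9516129 ] 0.26353297
[  46  102   77   66 3887] [ 82.66683818 132.81193723] 0.37432697
[356 110  37   5 113] [375.53097345 111
[... 590 characters left out ...]
 [309.09259259 265.33796296] 0.13538714
[322 245  12  45 437] [326.90160183 265.51716247] 0.13536407
[627 258  13  44 229] [634.72489083 283.5371179 ] 1.4436005
[ 15 269  11  10  61] [ 20.52459016 273.36065574] 0.8263682
[  7 273  10  13  72] [ 11.13888889 278.91666667] 1.4148018
[620 299  12  13  63] [625.42857143 304.44444444] 1.502656
[ 589  331   51   53 1182] [616.01015228 358.12351946] 1.3346223
[538 371  54  29 710] [569.35492958 387.89859155] 1.3701278
[172 372   9   8  35] [175.6        375.77142857] 0.076367885
[ 40 381  13  19  38] [ 45.94736842 389.97368421] 1.5330212
[524 385  32  15  72] [537.51388889 394.20833333] 1.0561435
[132 386  13  14  64] [138.46875 393.5    ] 0.0729457
```

View pics/w1c.png

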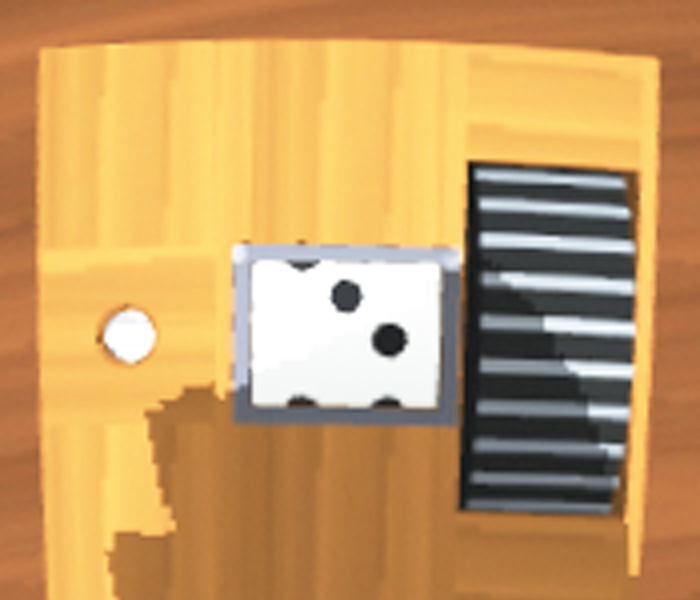

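Crop: a three-spot pattern has its centre at row 295, and the window centre is at row 335. The top row of the four shows at the bottom edge (row 405). So the drum is at about 2.3 rad and needs roughly +0.8 rad. I feel for the rim and roll.

```bash
cat >> h.py <<'E'
YAW=-.162; SLOT=np.array([.5642,-.0308]); EX=np.array([np.cos(YAW),np.sin(YAW)])
def fz(n=3):
    F=[]
    for _ in range(n): F.append(env.get_state()["force"]); env.dwell(.02)
    return np.mean(F,0)
def stroke(a,b,up=.02,zstart=None,target=7.3):
    q=down(YAW); L=env.nose_length
    P=lambda x,z:[*(SLOT+x*EX),z+L]
    env.movel(P(a,.15 if zstart is None else zstart+.006),.1,rot=q)
    env.dwell(.15); f0=fz()
    hit=env.movel(P(a,.105),.012,stop_force=3.)
    z=env.get_state()["tcp_pos"][2]-L; f=fz()-f0; print("hit",hit,"z",z,"F",f)
    if not hit: env.movel(P(a,.16)); return None
    z0=z; arc=lambda x: -max(abs(x)-.011,0)**2/.112
    for _ in range(6):
        z-=np.clip((target-f[2])*.0002*.7,-.0008,.0008); env.movel(P(a,z),.01); f=fz(2)-f0
        if abs(f[2]-target)<.7: break
    print("pressed z",z,"F",f.round(1)); x=a; log=[]
    while abs(b-x)>1e-6:
        xn=x+np.clip(b-x,-.0025,.0025)
        z+=arc(xn)-arc(x)+np.clip((target-f[2])*.0002*.5,-.0006,.0006); x=xn
        env.movel(P(x,z),.03); f=env.get_state()["force"]-f0; log.append((round(x*1e3,1),round(z*1e3,1),*f.round(1)))
        if np.linalg.norm(f)>12: print("too hard"); break
    env.movel(P(x,z+up),.15)
    for l in log[::2]: print(*l)
    return z
E
python3 - <<'E'
from h import *
print(env.nose_length)
env.reach([*(SLOT-.018*EX),.16+env.nose_length],down(YAW))
stroke(-.018,.018); print(env.get_state()["time"])
E
```

```text
0.0726
hit True z 0.11909540007851094 F [-1.3308424   0.04042688  4.51029217]
pressed z 0.11820070367939745 F [-1.4 -1.3  6.6]
too hard
-15.5 118.5 -4.6 -0.4 7.0
-10.5 118.7 -4.5 -1.0 9.5
-5.5 118.2 -4.0 -1.7 9.6
-0.5 117.7 -3.8 -1.5 11.6
9.6333
```

The force correction had the wrong sign in the rolling loop, and the guard caught it. I'll fix that and continue.

```bash
sed -i 's/arc(xn)-arc(x)+np.clip/arc(xn)-arc(x)-np.clip/' h.py
cat >> h.py <<'E'
def look(name):
    off=np.array([.0816,-.001,0]); Rt=(Ro.from_euler("z",YAW)*Ro.from_euler("x",np.pi)).as_matrix()
    g=np.array([.571,.0165,0])-Rt@off-np.array([*(EX*.075),0]); g[2]=.28
    env.movel(g,.2,rot=down(YAW)); env.dwell(.2)
    c=calibration("wrist"); p,d=camera("wrist"); np.savez(name+".npz",p=p,d=d,**c)
    u,v=map(int,fproj(c,[.571,.0165,.11])); print("win px",u,v)
    H=fproj(c,[.5800,.0658,.11]); print("hole px",H)
    cv2.imwrite(f"pics/{name}.png",cv2.resize(p[max(v-65,0):v+65,u-90:u+90],None,fx=4,fy=4,interpolation=cv2.INTER_CUBIC))
E
python3 - <<'E'
from h import *
z=stroke(-.013,.013,zstart=.120)
look("w2"); print(env.get_state()["time"])
E
```

```text
hit True z 0.11988490499754698 F [-0.20543277 -0.06985457  4.60348045]
pressed z 0.11899366018606916 F [-1.1 -0.6  7.1]
-10.5 119.0 -2.9 -1.1 8.1
-5.5 119.1 -4.4 -0.8 8.0
-0.5 119.3 -3.3 -0.3 7.6
4.5 119.2 -3.4 -0.7 9.2
9.5 119.4 -3.4 0.0 7.0
13.0 119.3 -3.6 -0.1 7.2
win px 316 2
hole px (np.float64(251.27775678843727), np.float64(4.55835581999068))
16.2083
```

View pics/w2.png

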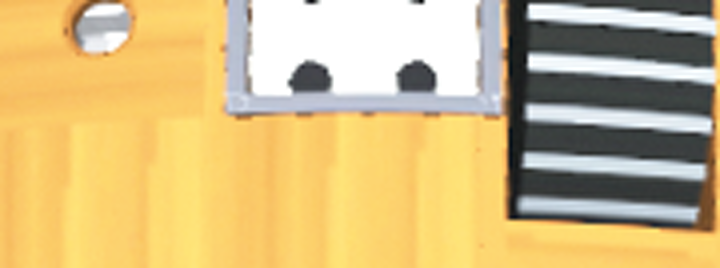

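Crop: the view is cut off at the top. The four's two rows show, with the bottom row close to the lower window edge. The camera leans backwards, so I'll shift the viewpoint forward.

```bash
sed -i 's/-np.array(\[\*(EX\*.075),0\])/+np.array([*(EX*.07),0])/' h.py
python3 - <<'E'
from h import *
look("w3"); print(env.get_state()["time"])
E
```

```text
win px 316 183
hole px (np.float64(255.6228468555024), np.float64(182.3489516889529))
17.3333
```

View pics/w3.png

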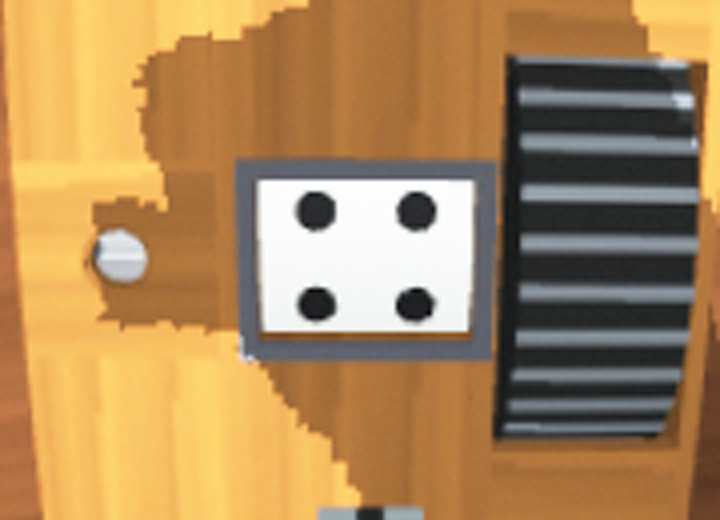

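Crop: all four spots show. Spot rows are 211 and 304 (mean 257.5), the window frame spans 158–361, and the hole is at about (120,256). The number is close to centred; I correct for parallax, then look at the pin with the same camera geometry.

```bash
python3 - <<'E'
from h import *
f=np.load("w3.npz"); c={k:f[k] for k in("fx","fy","cx","cy","rvec","tvec")}; p=f["p"]; d=f["d"]
k=lambda u,v:(u/4-.375+226, v/4-.375+118)
EY=np.array([-EX[1],EX[0]])
W=np.mean([fplane(c,*k(u,v),.11)[:2] for u,v in((237,158),(497,160),(243,361),(490,361))],0); print("win",W)
print("hole",fplane(c,*k(120,256),.11))
R=cv2.Rodrigues(c["rvec"])[0]; o=-R.T@c["tvec"]; print("cam",o)
u,v=map(int,k(365,257)); r=fplane(c,u,v,.11)-o
zax=R@(r/np.linalg.norm(r)); print("drum z from depth",(o+r/np.linalg.norm(r)*d[v,u]/zax[2]))
u,v=map(int,k(180,120)); r=fplane(c,u,v,.11)-o; zax=R@(r/np.linalg.norm(r)); print("top z from depth",(o+r/np.linalg.norm(r)*d[v,u]/zax[2]))
for z in(.104,.107):
    s=np.mean([fplane(c,*k(u,v),z)[:2] for u,v in((316,211),(416,211),(316,304),(415,304))],0); e=s-W
    print(z,"number offset x,y",e@EX,e@EY)
# pin look: same camera offset
off=np.array([.0816,-.001,0]); 
g=np.array([.491,-.244,0])-(Ro.from_euler("z",YAW)*Ro.from_euler("x",np.pi)).as_matrix()@off+np.array([*(EX*.07),0]); g[2]=.28
env.grip(.06)
env.movel(g,.25); env.dwell(.2)
c=calibration("wrist"); p,d=camera("wrist"); np.savez("w4.npz",p=p,d=d,**c)
u,v=map(int,fproj(c,[.491,-.244,.058])); print(u,v)
cv2.imwrite("pics/w4.png",cv2.resize(p[v-65:v+65,u-90:u+90],None,fx=4,fy=4,interpolation=cv2.INTER_CUBIC))
m=p[v-65:v+65,u-90:u+90]; hsv=cv2.cvtColor(m,cv2.COLOR_BGR2HSV)
n,l,st,ce=cv2.connectedComponentsWithStats(((hsv[...,1]<70)&(hsv[...,2]>90)).astype(np.uint8))
for i in range(1,n):
    if st[i,4]>40: print(st[i],ce[i])
print(env.get_state()["time"])
E
```

```text
win [0.57102595 0.0161991 ]
hole [0.58060029 0.06566371 0.11      ]
cam [0.63888022 0.00482465 0.35031652]
drum z from depth [0.57093271 0.0173236  0.10252905]
top z from depth [0.60633828 0.04839472 0.10896817]
0.104 number offset x,y -0.0008199448855005518 0.00021200151481852623
0.107 number offset x,y 2.7993214000520166e-05 0.00020599532204577267
318 169
[ 79  49  24  29 562] [90.58007117 63.36298932]
19.425
```

View pics/w4.png

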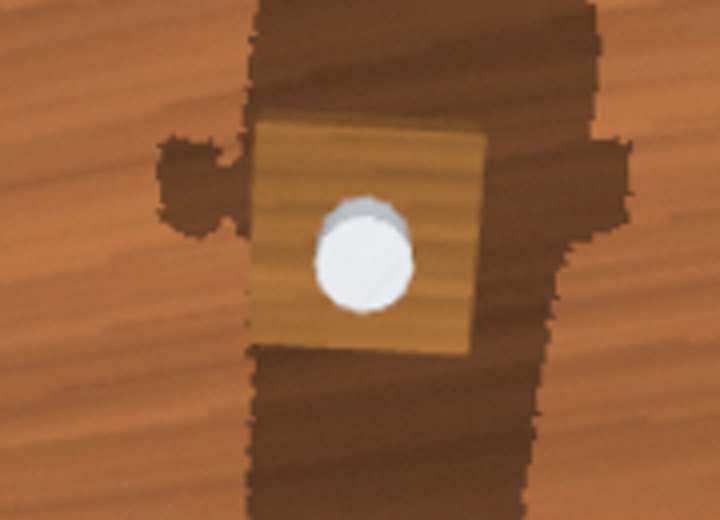

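Crop: the pin head top is a circle at (364,264), radius 49, near the middle of the stand. The four is 0 to 0.8 mm off centre (about 0.02 rad), which is good. Next is the grasp.

```bash
python3 - <<'E'
from h import *
f=np.load("w4.npz"); c={k:f[k] for k in("fx","fy","cx","cy","rvec","tvec")}
k=lambda u,v:(u/4-.375+228, v/4-.375+104)
P=fplane(c,*k(364,264),.058); print("pin",P, "stand",np.mean([fplane(c,*k(u,v),.03) for u,v in((255,122),(486,133),(469,354),(249,345))],0))
L=env.nose_length; q=down(YAW)
env.movel([P[0],P[1],.075+L],.2,rot=q)
env.dwell(.1); print("hit",env.movel([P[0],P[1],.033+L],.06,stop_force=6))
env.grip(.0,30); s=env.get_state(); print(s["opening"],s["tcp_pos"],s["force"],s["time"])
env.movel([P[0],P[1],.20+L],.15); s=env.get_state(); print(s["opening"],s["force"],s["time"])
H=np.array([.5801,.0657])
env.movel([*H,.20+L],.25); env.dwell(.2)
s=env.get_state(); print(s["tcp_pos"],s["opening"],s["time"])
p,d=camera("wrist"); cc=calibration("wrist"); np.savez("w5.npz",p=p,d=d,**cc)
cv2.imwrite("pics/w5.png",cv2.resize(p[170:330,220:420],None,fx=3.5,fy=3.5,interpolation=cv2.INTER_CUBIC))
E
```

```text
pin [ 0.49095958 -0.24418314  0.058     ] stand [ 0.49066219 -0.24440869  0.03      ]
hit False
0.02312970988397612 [ 0.49114936 -0.24429531  0.10605314] [-1.33407071  0.01374487  4.3169706 ] 21.6083
0.02311079513826795 [ 0.0698144   0.33996782 -0.83345754] 22.875
[0.58004302 0.06448614 0.27262734] 0.022731560112281456 24.5167
```

View pics/w5.png

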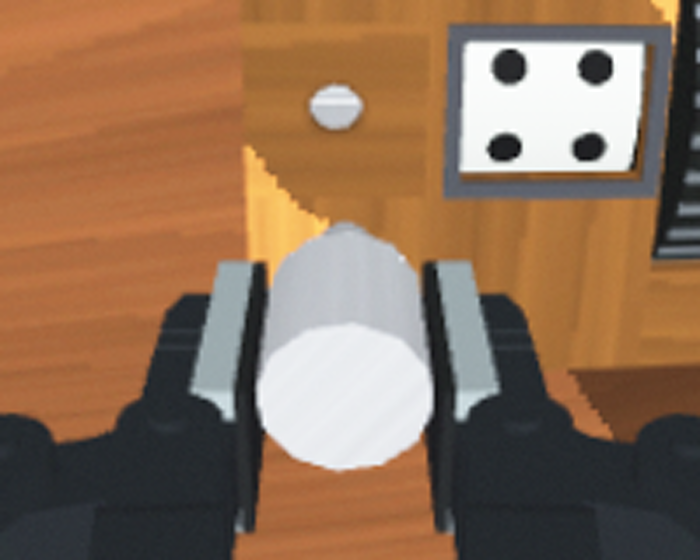

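Crop: the pin is held upright in the pads, head top at (346,396), hole at (336,105), and the four is still in the window. I check the pin's offset from the tool, then insert.

```bash
python3 - <<'E'
from h import *
f=np.load("w5.npz"); c={k:f[k] for k in("fx","fy","cx","cy","rvec","tvec")}
k=lambda u,v:(u/3.5-.36+220, v/3.5-.36+170)
s=env.get_state(); t=s["tcp_pos"]; print(t)
hp=fplane(c,*k(346,396),t[2]-.048); hole=fplane(c,*k(336,105),.11); print("head-tcp",hp-t,"hole",hole)
H=np.array([.5802,.0657])
env.movel([*H,.214],.1); env.dwell(.3); e=env.get_state()["tcp_pos"][:2]-H; print("settle err",e)
if np.linalg.norm(e)<.003: H2=H-e
env.movel([*H2,.213],.05); env.dwell(.2); print(env.get_state()["tcp_pos"]); f0=fz()
hit=env.movel([*H2,.1858],.015,stop_force=7)
s=env.get_state(); print("hit",hit,s["tcp_pos"],"F",fz()-f0,s["opening"],s["time"])
E
```

```text
[0.58005758 0.0647808  0.27263868]
head-tcp [ 3.84883642e-04 -9.14630022e-05 -4.80000000e-02] hole [0.58139746 0.06654425 0.11      ]
settle err [2.46917657e-04 5.40269642e-05]
[0.57996631 0.06565109 0.21300491]
hit False [0.57993397 0.06563028 0.18605216] F [-1.81351734 -0.09012402  4.0273497 ] 0.022536531219290567 28.0667
```

It slid in without a stop to the height of full seating. I press lightly to confirm, release, back off and check.

```bash
python3 - <<'E'
from h import *
t=env.get_state()["tcp_pos"]
hit=env.movel([t[0],t[1],.1835],.01,stop_force=5); s=env.get_state(); print("press",hit,s["tcp_pos"],s["force"])
env.grip(.045); t=s["tcp_pos"]; env.movel([t[0],t[1],.26],.08); look("w6")
f=np.load("w6.npz"); print(env.get_state()["time"])
E
```

```text
press True [0.57993584 0.06569496 0.18603138] [ 0.10100611 -0.82826985  6.62614582]
win px 318 184
hole px (np.float64(256.9567751980999), np.float64(183.0442094869992))
30.4333
```

View pics/w6.png

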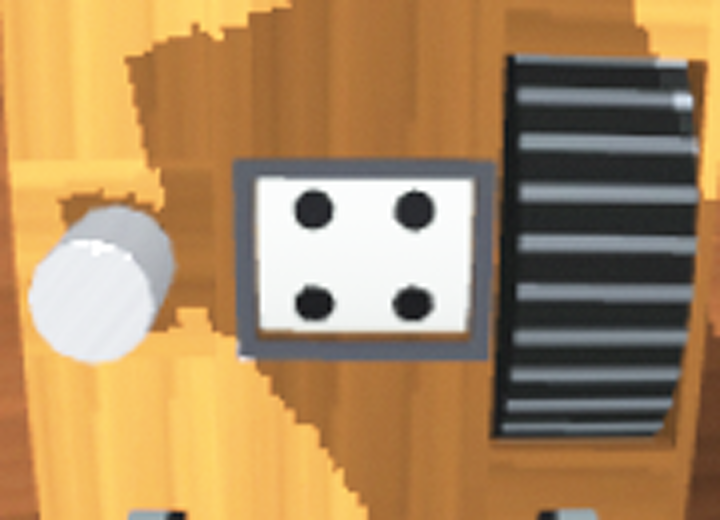

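Crop: the pin stands in the hole with its head top at (94,301), and the four is centred. A numeric height check comes next, then hand-in.

```bash
python3 - <<'E'
from h import *
f=np.load("w6.npz"); c={k:f[k] for k in("fx","fy","cx","cy","rvec","tvec")}; d=f["d"]
k=lambda u,v:(u/4-.375+228, v/4-.375+119)
u,v=k(94,301); print(fplane(c,u,v,.138))
R=cv2.Rodrigues(c["rvec"])[0]; o=-R.T@c["tvec"]
def pt(u,v):
    r=fplane(c,u,v,.11)-o; r/=np.linalg.norm(r); return o+r*d[int(round(v)),int(round(u))]/(R@r)[2]
a=pt(u,v); b=pt(*k(60,430)); print("head",a,"top",b,"diff",a[2]-b[2])
if .025<a[2]-b[2]<.031: job.job_done(); print("done",env.get_state()["time"])
E
```

```text
[0.57967501 0.06489875 0.138     ]
head [0.57979128 0.06478429 0.13840973] top [0.54450862 0.08701193 0.11017743] diff 0.028232292626084426
the job is handed in; nothing more can be done
the job is handed in; nothing more can be done
```

I rolled the wheel until the four-spot number was in the middle of the window. Then I moved the lock pin from its stand into the counter's hole, pressed it home, let go and handed the job in at about 30 s.

- **Rolling:** It took two strokes. My first stroke had a sign error in the force correction, so the press rose to about 12 N. The guard then stopped the stroke; highest logged reading 12.2 N, but it was sampled only every 2.5 mm, so a brief higher peak could have been missed. The second stroke stayed at about 7 to 9 N of press.
- **Four in the window:** Before I moved the pin, the number was within about 0.8 mm of the window's centre, roughly 0.02 rad. The last picture still shows it there.
- **Pin:** It slid in without a stop, and a further light press of about 5 N moved it no deeper. By depth, the head top is 28.2 mm above the box top (28 mm nominal), so it is fully seated. It is about 1 mm from my estimate of the hole centre and was upright in the last picture.
- **Other things:** The arm was clear of the counter at hand-in. I felt no unexpected contact, but I did not check again that the bystanders had stayed put.

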